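Show the finisher which patch to sand and with what

ROBOT

A 6-joint arm with a two-finger parallel gripper is mounted at the origin on the work surface. World frame = base frame: x ahead of the robot, y to its left, z up, the work surface at z = 0. Lengths are in mm, angles in rad, forces in N, time in s.
With the tool pointing down it reaches from about 250 to 725 mm from the base axis. Payload 9.7 kg.
Tool frame: the origin (TCP) lies at the very end of the fingers, on their centre line; the grasp point (between the pads) lies 19 mm behind it; x points along the fingers, z is the direction in which the jaws open and shut, and the axes are right-handed (so a half turn about x gives the same grasp; the last joint's range is limited). The gripper opens to 85 mm and grips with 20 to 120 N. Pads are 22 mm wide; open, the fingers measure 114 mm over their backs; the gripper's body (76 mm by 85 mm) begins 54 mm behind the grasp point. The pads swing forward as they close: fully open they stand 13 mm farther back than shut.
Start: joints at [-1.332, 0.087, 0.176, 1.66, 0, 1.571], TCP at [130.093, -534.39, 231.284] pointing down, gripper open.
Joint ranges: [-3.13, 3.13], [-0.85, 1.81], [-1.15, 1.24], [-2.2, 2.28], [-1.44, 1.52], [-3.14, 3.14]. Speed limits (rad/s): [2.22, 2.22, 2.57, 3.14, 3.14, 3.14].

INTERFACE

Orientations are given as a unit quaternion [w, x, y, z].
In Python, from station import r, eyes, models gives the robot as it stands.
- The arm moves only by the tool jog_arm, never from a script. Its argument "commands" is a list of rows, each an object of numbers: "x", "y", "z": the shift along the tool's x, y, z in cm; "wx", "wy", "wz": the turn, a rotation vector about the tool's x, y, z in rad; "grip": the opening, from 0 (shut) to 1 (fully open). In form: [{"x": .., "y": .., "z": .., "wx": .., "wy": .., "wz": .., "grip": ..}, ...]. A call has 1 to 8 rows; each row is the pose to reach, as a shift and turn from the pose commanded when the call began, along the tool's axes at that moment; what a row does not reach only later rows make up. A row lasts 1/10 s, in which the tool goes at most 50 mm and 8.59 degrees, less where a joint would pass 70% of its speed; a pose out of reach is approached as far as the arm can. A call with a gripper value outside its range is refused whole. The fingers move at their own pace and stop on an object; the grip force is fixed at half the most. Time passes only in rows, so rows that repeat a pose let the fingers close. It gives the time, the measured TCP pose, the force and the opening at its end, in the units of the state.
- r.sense(): the state, without advancing time (a new reading comes with each control period).
- eyes.capture(name): name is "side" or "top"; returns a dict with "pixels" (400x640x3 uint8, blue, green, red), "fovy" (degrees; the focal length in pixels is half the picture's height over the tangent of half this angle, whatever the lens; pixels are square), "cx", "cy" (the principal point, pixels), "k1" (the pictures are not rectified: a ray, as slopes to the right and down, at radius r is drawn at 1 + k1 r^2 times it, then the intrinsics apply), "cam_to_world" (4x4, takes a point from camera to world coordinates). Camera axes: x right, y up, looking along -z (the intrinsics and any distortion apply to the point x, -y, -z); pixel columns grow to the right and rows downward; lengths in mm; the calibration is good to about 2 mm. A picture is of the moment at which its call begins. There is no depth.
- r.hand_in(): hands the job in, once; it reports no verdict.
Trained networks look in a picture, given as the dict that the camera call returned (one of the last four; its "shot" number tells which), for a name from the list of things; names that differ only in an ending like _2 or _b are one class to them, and where a whole thing is asked for, a point or a joint stands for the part that bears it (a point fixed in the world has none). Each returns a list of dicts, best first, with "score" (0 to 1); they miss things now and then, are a little off and sometimes report something else, mostly with a low value. They report only what shows in the picture. A call takes as long as a camera call. They do not tell look-alikes from the thing itself.
- models.search_frame(name, picture): "centre" ([column, row] as shares, 0 to 1, of the picture: columns of its width, rows of its height, amid what is visible of it).
- models.regions_of(name, picture): "pixels" (400x640 bool, what is visible of it) and "centre" ([column, row] as shares, 0 to 1, of the picture: columns of its width, rows of its height, amid what is visible of it).
- models.tip_of(name, picture): "centre" ([column, row] as shares, 0 to 1, of the picture: columns of its width, rows of its height: a listed point, or the origin of a listed thing).
The state is a dict: "t": time; "joint_pos": joint angles; "joint_velocities": joint speeds; "tau": joint torques, N m; "position": TCP position; "tcp_rot": TCP orientation; "wrist_force": force on the tool from outside, world axes, zero at the start; "torque": the same for the moment, N m; "width": finger opening in mm.
Only numpy, scipy, OpenCV 4.12 (cv2) and the standard library are available. Lean on these libraries where they do the work, as an engineer would, in place of code of your own. Each camera call takes 0.05 s, during which the arm holds its last target. There are 200 camera calls.

TASK

Call the finisher by pressing the call button fully down, then show him the job: point at the middle of the long oval filler patch on the grey fairing with the fingertips about 2 cm above it, and keep still there for at least two seconds. Then point in the same way at the top of the round sanding pad with the knob, again for at least two seconds, and finish still pointing at it. Do not touch the fairing, its patches or the pad, and leave the other sanding tools and the spreader where they are.

Things in the scene. Friction and masses are not known exactly. Their poses are not given: they have to be found in the camera images.
- call (a joint): Travel of the call button, m: 0 up, 0.006 fully down. It is a spring button, about 5 N when fully down, and comes up again by itself.
- call_top (a point): Centre of the top face of the call button: a grey plastic push button 44 mm across in a black housing fixed to the bench, to the robot's right. It is pressed straight down.
- oval_patch_top (a point): Centre of the top of the long oval filler patch (84 x 36 mm, standing 4 mm proud), its x along its length. It is one of three pale yellow filler patches in a row on the flat crown of the grey fairing; the others are round and square. Any of the three may be in the middle or at either end of the row.
- oval_patch: The same oval patch; its origin is the middle of its underside, on the fairing's surface.
- round_patch: Round filler patch, 52 mm across, 4 mm proud; origin in the middle of its underside.
- square_patch: Square filler patch, 52 x 52 mm, 4 mm proud; origin in the middle of its underside.
- panel: The fairing: a grey primed cover about 415 x 180 mm with rounded corners, fixed on foam rests on the bench to the robot's left. Origin on the bench under its middle, x along its length; flat crown about 340 x 110 mm at 74 mm above the bench, the edges slope down all round.
- pad_top (a point): Centre of the top of the knob of the round sanding pad: a grey disc 80 mm across and 16 mm thick with a round knob 44 mm across on it, 50 mm high in all. It lies loose on the black rubber mat (3 mm thick) to the robot's right, in a row with two other grey sanding tools; any of the three may be in the middle or at either end of the row.
- pad: The same pad; origin in the middle of its underside, on the mat.
- block: Bystander: plain grey rectangular sanding block, 66 x 120 x 38 mm, on the mat; origin in the middle of its underside.
- board: Bystander: long grey sanding board, 60 x 180 mm, 49 mm high with a bar handle along it, on the mat; origin in the middle of its underside.
- spreader: Bystander: steel filler spreader with a wooden handle, about 150 x 50 x 12 mm, between fairing and mat; origin on its underside, at the joint of handle and blade.
Not all that is in view belongs to the job. What is shaped like the pad but green is not meant.

How it is judged:
By the outcome, as a careful person would: the job done as asked, in the order asked, and still so for the second after the job is handed in, with the robot touching nothing.
It also fails if it takes over 54 s, if anything falls off the work surface, if the arm or the gripper's body presses on something with over 40 N, if the wrist force passes 120 N, or if a joint passes its speed limit or range.

## Working session

There is one attempt and no reset: what is moved stays moved. The work goes in short steps, Python scripts to look and compute and a tool call to move; the robot and the scene stay as the last step left them, time stands still between calls to the robot, and variables do not carry over. Pictures are saved under pics/ and viewed, on a budget of 10 in all, crops included, one or two more only if the job needs it, and the job is handed in when it is done.

Besides the shell and the picture viewer there is one more tool, called after ">>>" by a JSON object that holds its "fn" and its "kwargs", one argument or row to a line. jog_arm: Moves the arm, as the interface text tells. Its arguments: {"type":"object","properties":{"commands":{"type":"array","items":{"type":"object","properties":{"x":{"type":"number"},"y":{"type":"number"},"z":{"type":"number"},"wx":{"type":"number"},"wy":{"type":"number"},"wz":{"type":"number"},"grip":{"type":"number"}}}}},"required":["commands"]}

```bash
mkdir -p pics; cat > h.py <<'E'
import numpy as np, cv2
from station import r, eyes, models
def ray(p,c):
    px=np.array(c)*[640,400]
    f=200/np.tan(np.radians(p["fovy"])/2)
    K=np.array([[f,0,p["cx"]],[0,f,p["cy"]],[0,0,1.]])
    u=cv2.undistortPoints(np.array([[px]],float),K,np.array([p["k1"],0,0,0,0.]))[0,0]
    T=np.array(p["cam_to_world"]); d=T[:3,:3]@[u[0],-u[1],-1]
    return T[:3,3],d/np.linalg.norm(d)
def atz(p,c,z):
    o,d=ray(p,c); return o+d*(z-o[2])/d[2]
def tri(r1,r2):
    (o1,d1),(o2,d2)=r1,r2
    s=np.linalg.lstsq(np.c_[d1,-d2],o2-o1,rcond=None)[0]
    a,b=o1+d1*s[0],o2+d2*s[1]; return (a+b)/2,np.linalg.norm(a-b)
def proj(p,X):
    T=np.array(p["cam_to_world"]); q=T[:3,:3].T@(np.array(X)-T[:3,3]); u=np.array([q[0],-q[1]])/-q[2]
    u=u*(1+p["k1"]*(u@u)); f=200/np.tan(np.radians(p["fovy"])/2)
    return u*f+[p["cx"],p["cy"]]
E
python3 - <<'E'
from h import *
np.set_printoptions(precision=1,suppress=True)
P={n:eyes.capture(n) for n in("side","top")}
for n,p in P.items(): cv2.imwrite(f"pics/{n}0.png",p["pixels"]); print(n,p["cam_to_world"][:3],p["k1"])
Z=dict(call_top=None,oval_patch_top=78,round_patch=74,square_patch=74,pad_top=53,block=3,board=3)
for k in Z:
    for n,p in P.items():
        for d in models.tip_of(k,p)[:3]:
            c=np.array(d["centre"]); print(k,n,round(d["score"],2),c*[640,400], atz(p,c,Z[k] or 30))
print(r.sense())
E
```

```text
side [[ -1.    0.1  -0.1 283.4]
 [ -0.2  -0.6   0.8 890.3]
 [ -0.    0.8   0.6 775.8]] -0.12291027856621903
top [[   0.     1.    -0.   389.1]
 [  -1.     0.    -0.   -57.3]
 [  -0.     0.     1.  1125.3]] -0.0068018802453746925
call_top side 0.44 [308.2 144.6] [ 528.1 -395.3   30. ]
call_top top 0.73 [438.5 157.9] [ 519.5 -393.6   30. ]
oval_patch_top side 0.81 [295.5 259.9] [450.  191.4  78. ]
oval_patch_top side 0.55 [283.1 188.1] [537.5 -72.   78. ]
oval_patch_top top 0.56 [235.3 178.5] [456.4 190.8  78. ]
round_patch side 0.82 [254.  280.6] [525.1 262.8  74. ]
round_patch top 0.77 [208.5 152.5] [530.7 268.9  74. ]
square_patch side 0.71 [205.7 295.2] [612.5 319.3  74. ]
square_patch side 0.54 [224.6 246.1] [621.4 169.5  74. ]
square_patch top 0.61 [190.  124.8] [610.  322.9  74. ]
square_patch top 0.34 [365.7 187.2] [ 432.  -175.9   74. ]
pad_top side 0.87 [358.2 146.3] [ 361.2 -369.3   53. ]
pad_top side 0.86 [416.  162.5] [ 179.6 -300.2   53. ]
pad_top side 0.77 [328.5 178.1] [ 429.  -175.2   53. ]
pad_top top 0.97 [438.6 212.3] [ 361.3 -385.1   53. ]
pad_top top 0.93 [377.1 239.5] [ 283.8 -210.1   53. ]
pad_top top 0.93 [407.  274.4] [ 185.4 -294.2   53. ]
block top 0.75 [356.8 152.2] [ 540.2 -157.6    3. ]
board side 0.83 [252.8 190.2] [ 651.2 -151.2    3. ]
board top 0.83 [349.7 114.1] [ 655.7 -136.6    3. ]
{'t': 0.8, 'joint_pos': array([-1.3,  0.1,  0.2,  1.7,  0. ,  1.6]), 'joint_velocities': array([-0.,  0., -0., -0., -0.,  0.]), 'tau': array([ -0. , -52. ,  46.5,   0. ,  -0. ,   0. ]), 'position': array([ 130.1, -534.4,  231.3]), 'tcp_rot': array([ 0.6,  0.4,  0.6, -0.4]), 'wrist_force': array([-0.8,  0.2, -0.5]), 'torque': array([ 0. , -0.1,  0. ]), 'width': 85.35877824557255}
```

View pics/side0.png

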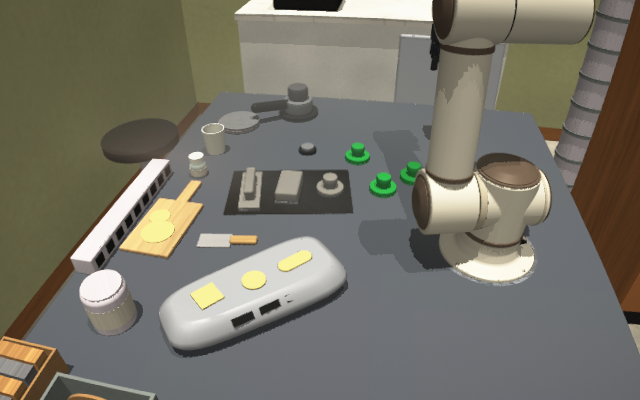

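View pics/top0.png

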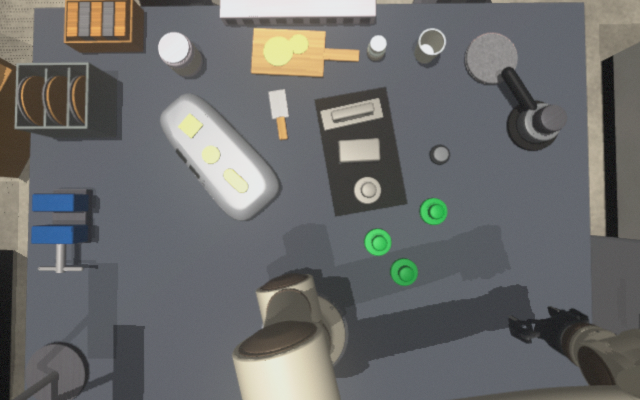

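Side view: grey button at (308,148), fairing with oval patch at (295,260), grey knobbed pad at (329,182) on the mat. Top view: button (440,154), oval (235,180), grey pad (368,189). Look-alikes: three green pads at (433,211), (377,241) and (404,272) are not meant, and the round (210,154) and square (190,126) patches aren't oval. I'll confirm in a crop and triangulate.

```bash
python3 - <<'E'
from h import *
np.set_printoptions(precision=1,suppress=True)
P={n:eyes.capture(n) for n in("side","top")}
G=dict(call_top=((308,147),(440,154)),oval_patch_top=((295,260),(235,180)),pad_top=((329,180),(368,189)))
for k,g in G.items():
    for fn in("tip_of","regions_of"):
        R=[]
        for (n,p),q in zip(P.items(),g):
            c=[np.array(d["centre"]) for d in getattr(models,fn)(k,p)]
            c=[x for x in c if np.linalg.norm(x*[640,400]-q)<12]
            if c: R.append(ray(p,c[0])); print(k,fn,n,c[0]*[640,400])
        if len(R)==2: print("   ",*tri(*R))
    R=[ray(p,np.array(q)/[640,400]) for p,q in zip(P.values(),g)]; print("  eye",*tri(*R))
cr=[]
for n,i in(("top",1),("side",0)):
    cr.append(np.hstack([cv2.resize(P[n]["pixels"][g[i][1]-22:g[i][1]+22,g[i][0]-22:g[i][0]+22],(264,264),interpolation=cv2.INTER_CUBIC) for g in G.values()]))
cv2.imwrite("pics/crop.png",np.vstack(cr))
# patch axis
p=P["top"]; y,x=np.mgrid[:400,:640]
hsv=cv2.cvtColor(p["pixels"],cv2.COLOR_BGR2HSV)
m=(hsv[...,1]>70)&(np.hypot(x-235,y-180)<22)
c=np.array([x[m].mean()+.5,y[m].mean()+.5]);print("patch blob",m.sum(),c,atz(p,c/[640,400],78))
print(np.linalg.eigh(np.cov(x[m],y[m])))
E
```

```text
call_top tip_of side [307.9 143.7]
call_top tip_of top [440.3 155.3]
    [ 528.2 -398.2   31.8] 2.8190913442748884
call_top regions_of side [308.7 147.3]
call_top regions_of top [439.5 157. ]
    [ 525.7 -400.2   16.9] 3.956204532979657
  eye [ 531.5 -402.2   16.7] 2.2917322906033744
oval_patch_top tip_of side [292.4 259. ]
oval_patch_top tip_of top [238.2 179.2]
    [456.7 184.2  72.6] 3.8520816690934647
oval_patch_top regions_of side [293.9 260.9]
oval_patch_top regions_of top [237.3 180.6]
    [452.8 187.2  70.3] 3.8114451197614754
  eye [451.6 191.7  77.7] 1.1183427987939514
pad_top tip_of side [332.5 179.5]
pad_top tip_of top [366.9 189.9]
    [ 422.  -183.2   43.7] 6.853716864195641
pad_top regions_of side [330.4 187.3]
pad_top regions_of top [365.9 191.5]
    [ 422.9 -182.8   16. ] 2.706736592627677
  eye [ 428.6 -186.5   38.8] 0.8562449600269811
patch blob 0 [nan nan] [nan nan nan]
EighResult(eigenvalues=array([nan, nan]), eigenvectors=array([[nan, nan],
       [nan, nan]]))<stdin>:22: RuntimeWarning: Mean of empty slice.
  ret = ret.dtype.type(ret / rcount)
  avg = a.mean(axis, **keepdims_kw)
  ret = um.true_divide(
<stdin>:23: RuntimeWarning: Degrees of freedom <= 0 for slice
  c *= np.true_divide(1, fact)
  c *= np.true_divide(1, fact)
```

View pics/crop.png

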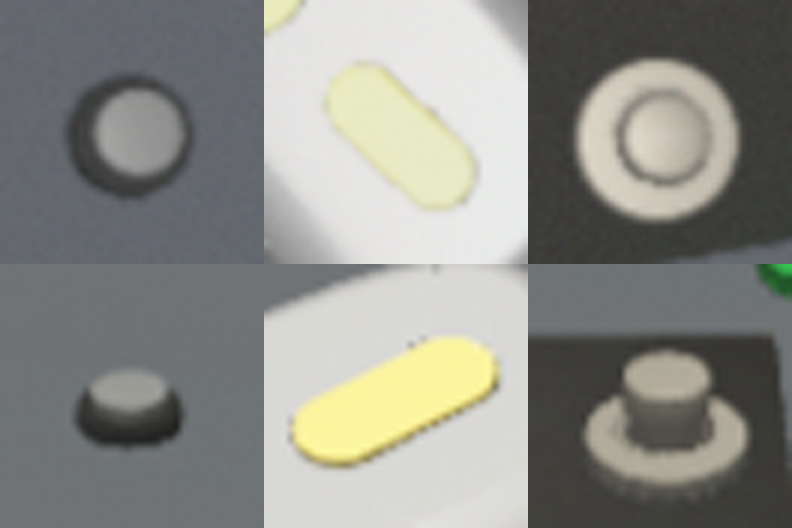

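The crop confirms all three: the grey button, the oval (stadium-shaped) patch, and the grey disc with knob. I'll refine the pixels from the crop and compute the tool axes.

```bash
cat > tg.py <<'E'
from h import *
from scipy.spatial.transform import Rotation as R
np.set_printoptions(precision=3,suppress=True)
def tool(X):
    s=r.sense(); M=R.from_quat(s["tcp_rot"],scalar_first=True).as_matrix()
    return M.T@(np.array(X)-s["position"])/10
E
python3 - <<'E'
from tg import *
P={n:eyes.capture(n) for n in("side","top")}
G=dict(call=((307.5,146),(441.3,154)),oval=((294.8,260.8),(235.8,180.7)),pad=((330.2,176.8),(368.7,189.8)))
H=dict(oval=78,pad=53)
for k,g in G.items():
    X,e=tri(*[ray(p,np.array(q)/[640,400]) for p,q in zip(P.values(),g)]); print(k,X,e)
    for p,q in zip(P.values(),g): print("   ",atz(p,np.array(q)/[640,400],H.get(k,X[2])))
    print("  tool cm to",tool(X))
s=r.sense(); print(R.from_quat(s["tcp_rot"],scalar_first=True).as_matrix(),s["t"])
E
```

```text
call [ 532.457 -405.34    18.606] 0.16969623470530928
    [ 532.543 -405.34    18.606]
    [ 532.373 -405.349   18.606]
  tool cm to [21.271 42.146 -3.024]
oval [451.134 190.465  74.03 ] 1.4615081227364188
    [450.917 194.464  78.   ]
    [450.179 189.408  78.   ]
  tool cm to [ 15.726  48.336 -62.837]
pad [ 425.654 -187.185   49.799] 0.2679959079483908
    [ 425.159 -182.423   53.   ]
    [ 425.412 -186.813   53.   ]
  tool cm to [ 18.15   36.928 -26.746]
[[ 0.     0.972  0.237]
 [-0.     0.237 -0.972]
 [-1.     0.     0.   ]] 1.6
```

>>> {"fn": "jog_arm", "kwargs": {
  "commands": [
    {"x": 8,"y": 42,"z": -3,"grip": 0},
    {"x": 8,"y": 42,"z": -3,"grip": 0},
    {"x": 8,"y": 42,"z": -3,"grip": 0},
    {"x": 8,"y": 42,"z": -3,"grip": 0},
    {"x": 8,"y": 42,"z": -3,"grip": 0},
    {"x": 8,"y": 42,"z": -3,"grip": 0},
    {"x": 8,"y": 42,"z": -3,"grip": 0},
    {"x": 8,"y": 42,"z": -3,"grip": 0}
  ]
}}

```text
schema error: expected keys x, y, z, wx, wy, wz, grip
```

>>> {"fn": "jog_arm", "kwargs": {
  "commands": [
    {"x": 8,"y": 42,"z": -3,"wx": 0,"wy": 0,"wz": 0,"grip": 0},
    {"x": 8,"y": 42,"z": -3,"wx": 0,"wy": 0,"wz": 0,"grip": 0},
    {"x": 8,"y": 42,"z": -3,"wx": 0,"wy": 0,"wz": 0,"grip": 0},
    {"x": 8,"y": 42,"z": -3,"wx": 0,"wy": 0,"wz": 0,"grip": 0},
    {"x": 8,"y": 42,"z": -3,"wx": 0,"wy": 0,"wz": 0,"grip": 0},
    {"x": 8,"y": 42,"z": -3,"wx": 0,"wy": 0,"wz": 0,"grip": 0},
    {"x": 8,"y": 42,"z": -3,"wx": 0,"wy": 0,"wz": 0,"grip": 0},
    {"x": 8,"y": 42,"z": -3,"wx": 0,"wy": 0,"wz": 0,"grip": 0}
  ]
}}

```text
t: 2.4
position: [506.2, -413.5, 156.3]
tcp_rot: [0.556, 0.437, 0.556, -0.437]
wrist_force: [-0.4, -0.8, 0.7]
width: -0.4
```

>>> {"fn": "jog_arm", "kwargs": {
  "commands": [
    {"x": 0,"y": 0,"z": 0,"wx": 0,"wy": 0,"wz": 0,"grip": 0},
    {"x": 0,"y": 0,"z": 0,"wx": 0,"wy": 0,"wz": 0,"grip": 0}
  ]
}}

```text
t: 2.6
position: [505.1, -413.6, 155.6]
tcp_rot: [0.556, 0.436, 0.557, -0.436]
wrist_force: [-0.7, 0.2, 0.1]
width: 0.2
```

```bash
python3 -c "
from tg import *
print(r.sense()['position'],tool([531.5,-404.5,22]))"
```

```text
[ 505.056 -413.632  155.637] [13.361  2.801 -0.24 ]
```

>>> {"fn": "jog_arm", "kwargs": {
  "commands": [
    {"x": 5,"y": 2.8,"z": -0.2,"wx": 0,"wy": 0,"wz": 0,"grip": 0},
    {"x": 9,"y": 2.8,"z": -0.2,"wx": 0,"wy": 0,"wz": 0,"grip": 0},
    {"x": 11.5,"y": 2.8,"z": -0.2,"wx": 0,"wy": 0,"wz": 0,"grip": 0},
    {"x": 11.5,"y": 2.8,"z": -0.2,"wx": 0,"wy": 0,"wz": 0,"grip": 0},
    {"x": 11.5,"y": 2.8,"z": -0.2,"wx": 0,"wy": 0,"wz": 0,"grip": 0}
  ]
}}

```text
t: 3.1
position: [530.4, -406.8, 43.1]
tcp_rot: [0.556, 0.437, 0.555, -0.437]
wrist_force: [0.6, -0.8, 1.4]
width: -0.0
```

```bash
python3 - <<'E'
from tg import *
print(r.sense()["position"],tool([531.5,-404.5,22]))
cr=[]
for n,(x,y) in(("top",(440,154)),("side",(308,146))):
    p=eyes.capture(n); print(proj(p,r.sense()["position"]))
    cr.append(cv2.resize(p["pixels"][y-40:y+40,x-40:x+40],(400,400),interpolation=cv2.INTER_CUBIC))
cv2.imwrite("pics/b.png",np.hstack(cr))
E
```

```text
[ 530.353 -406.769   43.111] [ 2.111  0.164 -0.195]
[444.734 153.295]
[307.777 138.879]
```

View pics/b.png

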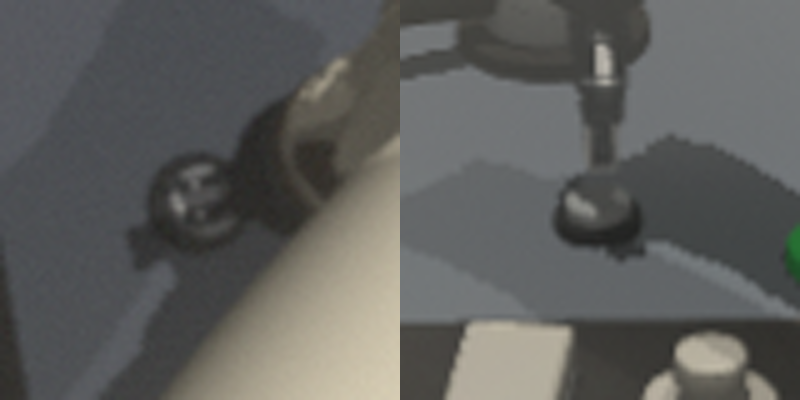

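The closed fingertips stand just above the button, centred on it (side view crop at (600,170), button at (597,210)). Now I press in small steps and watch the force.

>>> {"fn": "jog_arm", "kwargs": {
  "commands": [
    {"x": 1.5,"y": 0.1,"z": -0.1,"wx": 0,"wy": 0,"wz": 0,"grip": 0},
    {"x": 1.9,"y": 0.1,"z": -0.1,"wx": 0,"wy": 0,"wz": 0,"grip": 0},
    {"x": 2.2,"y": 0.1,"z": -0.1,"wx": 0,"wy": 0,"wz": 0,"grip": 0},
    {"x": 2.2,"y": 0.1,"z": -0.1,"wx": 0,"wy": 0,"wz": 0,"grip": 0},
    {"x": 2.2,"y": 0.1,"z": -0.1,"wx": 0,"wy": 0,"wz": 0,"grip": 0}
  ]
}}

```text
t: 3.7
position: [531.7, -404.7, 19.9]
tcp_rot: [0.556, 0.437, 0.556, -0.437]
wrist_force: [-1.4, 0.3, 3.5]
width: -0.2
```

>>> {"fn": "jog_arm", "kwargs": {
  "commands": [
    {"x": 0.2,"y": 0,"z": 0,"wx": 0,"wy": 0,"wz": 0,"grip": 0},
    {"x": 0.2,"y": 0,"z": 0,"wx": 0,"wy": 0,"wz": 0,"grip": 0}
  ]
}}

```text
t: 3.9
position: [531.9, -404.8, 17.7]
tcp_rot: [0.556, 0.437, 0.556, -0.437]
wrist_force: [-0.5, 1.2, 3.7]
width: 0.2
```

>>> {"fn": "jog_arm", "kwargs": {
  "commands": [
    {"x": 0.2,"y": 0,"z": 0,"wx": 0,"wy": 0,"wz": 0,"grip": 0},
    {"x": 0.2,"y": 0,"z": 0,"wx": 0,"wy": 0,"wz": 0,"grip": 0}
  ]
}}

```text
t: 4.1
position: [531.9, -404.8, 16.1]
tcp_rot: [0.556, 0.437, 0.556, -0.437]
wrist_force: [-1.6, 0.4, 6.0]
width: 0.1
```

>>> {"fn": "jog_arm", "kwargs": {
  "commands": [
    {"x": 0.15,"y": 0,"z": 0,"wx": 0,"wy": 0,"wz": 0,"grip": 0},
    {"x": 0.15,"y": 0,"z": 0,"wx": 0,"wy": 0,"wz": 0,"grip": 0},
    {"x": 0.15,"y": 0,"z": 0,"wx": 0,"wy": 0,"wz": 0,"grip": 0}
  ]
}}

```text
t: 4.4
position: [532.0, -404.9, 15.9]
tcp_rot: [0.557, 0.437, 0.555, -0.437]
wrist_force: [-4.3, 3.7, 14.8]
width: 0.1
```

The button is at its hard stop (15.9 mm, force rising to 15 N past the 5 N spring), so it is fully down. I'll lift off.

>>> {"fn": "jog_arm", "kwargs": {
  "commands": [
    {"x": -4,"y": 0,"z": 0,"wx": 0,"wy": 0,"wz": 0,"grip": 0},
    {"x": -9,"y": 0,"z": 0,"wx": 0,"wy": 0,"wz": 0,"grip": 0},
    {"x": -14,"y": 0,"z": 0,"wx": 0,"wy": 0,"wz": 0,"grip": 0},
    {"x": -17,"y": 0,"z": 0,"wx": 0,"wy": 0,"wz": 0,"grip": 0},
    {"x": -17,"y": 0,"z": 0,"wx": 0,"wy": 0,"wz": 0,"grip": 0}
  ]
}}

```text
t: 4.9
position: [533.2, -405.7, 189.5]
tcp_rot: [0.559, 0.437, 0.553, -0.437]
wrist_force: [0.3, -0.6, 0.9]
width: -0.2
```

```bash
python3 -c "
from tg import *
s=r.sense();print(s['position'],s['joint_pos'],tool([450.5,190.5,170]))"
```

```text
[ 533.238 -405.746  189.523] [-0.65   0.367  0.427  1.622  0.     2.252] [  1.618   6.056 -59.9  ]
```

>>> {"fn": "jog_arm", "kwargs": {
  "commands": [
    {"x": 0,"y": 6,"z": -59.9,"wx": -1,"wy": 0,"wz": 0,"grip": 0},
    {"x": 0,"y": 6,"z": -59.9,"wx": -1,"wy": 0,"wz": 0,"grip": 0},
    {"x": 0,"y": 6,"z": -59.9,"wx": -1,"wy": 0,"wz": 0,"grip": 0},
    {"x": 0,"y": 6,"z": -59.9,"wx": -1,"wy": 0,"wz": 0,"grip": 0},
    {"x": 0,"y": 6,"z": -59.9,"wx": -1,"wy": 0,"wz": 0,"grip": 0},
    {"x": 0,"y": 6,"z": -59.9,"wx": -1,"wy": 0,"wz": 0,"grip": 0},
    {"x": 0,"y": 6,"z": -59.9,"wx": -1,"wy": 0,"wz": 0,"grip": 0},
    {"x": 0,"y": 6,"z": -59.9,"wx": -1,"wy": 0,"wz": 0,"grip": 0}
  ]
}}

```text
t: 5.7
position: [475.5, -6.7, 183.0]
tcp_rot: [0.697, 0.116, 0.698, -0.116]
wrist_force: [1.4, -0.2, -0.7]
width: 0.3
```

>>> {"fn": "jog_arm", "kwargs": {
  "commands": [
    {"x": 0,"y": 0,"z": 0,"wx": 0,"wy": 0,"wz": 0,"grip": 0},
    {"x": 0,"y": 0,"z": 0,"wx": 0,"wy": 0,"wz": 0,"grip": 0}
  ]
}}

```text
t: 5.9
position: [476.1, -7.4, 183.3]
tcp_rot: [0.697, 0.116, 0.698, -0.116]
wrist_force: [0.1, -0.1, -0.5]
width: -0.1
```

```bash
python3 -c "
from tg import *
s=r.sense();print(s['position'],s['joint_pos'],tool([450.5,190.5,170]))"
```

```text
[476.145  -7.409 183.286] [-0.016 -0.101 -0.104  1.569 -0.     1.884] [ 1.329 17.9   -8.823]
```

>>> {"fn": "jog_arm", "kwargs": {
  "commands": [
    {"x": 1.5,"y": 17.9,"z": -8.8,"wx": 0,"wy": 0,"wz": 0,"grip": 0},
    {"x": 1.5,"y": 17.9,"z": -8.8,"wx": 0,"wy": 0,"wz": 0,"grip": 0},
    {"x": 1.5,"y": 17.9,"z": -8.8,"wx": 0,"wy": 0,"wz": 0,"grip": 0},
    {"x": 1.5,"y": 17.9,"z": -8.8,"wx": 0,"wy": 0,"wz": 0,"grip": 0},
    {"x": 4,"y": 17.9,"z": -8.8,"wx": 0,"wy": 0,"wz": 0,"grip": 0},
    {"x": 6,"y": 17.9,"z": -8.8,"wx": 0,"wy": 0,"wz": 0,"grip": 0},
    {"x": 6,"y": 17.9,"z": -8.8,"wx": 0,"wy": 0,"wz": 0,"grip": 0},
    {"x": 6,"y": 17.9,"z": -8.8,"wx": 0,"wy": 0,"wz": 0,"grip": 0}
  ]
}}

```text
t: 6.7
position: [451.8, 188.3, 124.0]
tcp_rot: [0.697, 0.117, 0.698, -0.118]
wrist_force: [0.6, -1.1, 0.6]
width: 0.1
```

```bash
python3 - <<'E'
from tg import *
s=r.sense();print(s["position"],tool([450.5,190.5,98]))
cr=[]
for n,(x,y) in(("top",(235,180)),("side",(295,260))):
    p=eyes.capture(n); print(proj(p,r.sense()["position"]),proj(p,[450.5,190.5,78]))
    cr.append(cv2.resize(p["pixels"][y-40:y+40,x-40:x+40],(400,400),interpolation=cv2.INTER_CUBIC))
cv2.imwrite("pics/o.png",np.hstack(cr))
E
```

```text
[451.843 188.321 123.967] [ 2.597  0.164 -0.196]
[232.063 178.936] [235.415 180.586]
[293.888 243.023] [295.345 259.573]
```

View pics/o.png

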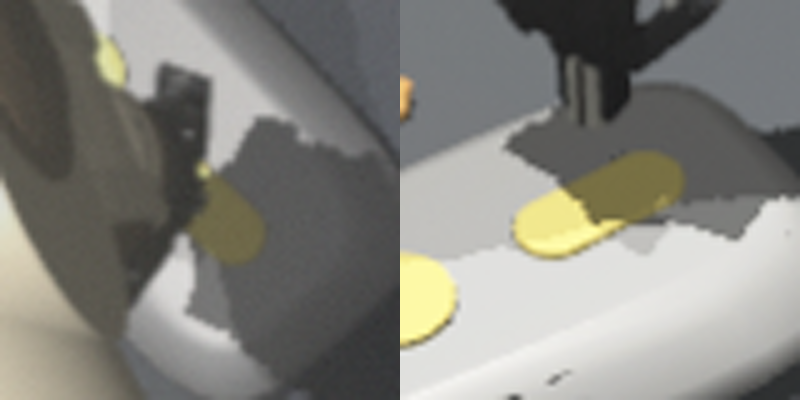

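The fingertips are over the patch (side crop: tip at (588,122), patch middle at (599,205)) and match the projection. I'll descend to about 20 mm above it and hold.

>>> {"fn": "jog_arm", "kwargs": {
  "commands": [
    {"x": 1,"y": 0.2,"z": -0.2,"wx": 0,"wy": 0,"wz": 0,"grip": 0},
    {"x": 1.8,"y": 0.2,"z": -0.2,"wx": 0,"wy": 0,"wz": 0,"grip": 0},
    {"x": 2.5,"y": 0.2,"z": -0.2,"wx": 0,"wy": 0,"wz": 0,"grip": 0},
    {"x": 2.5,"y": 0.2,"z": -0.2,"wx": 0,"wy": 0,"wz": 0,"grip": 0},
    {"x": 2.5,"y": 0.2,"z": -0.2,"wx": 0,"wy": 0,"wz": 0,"grip": 0},
    {"x": 2.5,"y": 0.2,"z": -0.2,"wx": 0,"wy": 0,"wz": 0,"grip": 0},
    {"x": 2.5,"y": 0.2,"z": -0.2,"wx": 0,"wy": 0,"wz": 0,"grip": 0},
    {"x": 2.5,"y": 0.2,"z": -0.2,"wx": 0,"wy": 0,"wz": 0,"grip": 0}
  ]
}}

```text
t: 7.6
position: [450.4, 192.0, 99.4]
tcp_rot: [0.698, 0.117, 0.697, -0.117]
wrist_force: [0.4, 0.1, -0.3]
width: 0.1
```

```bash
python3 - <<'E'
from tg import *
s=r.sense();print(s["position"],tool([450.5,190.5,98]))
p=eyes.capture("side"); print(proj(p,s["position"]))
cv2.imwrite("pics/o2.png",cv2.resize(p["pixels"][220:300,255:335],(480,480),interpolation=cv2.INTER_CUBIC))
E
```

```text
[450.4   191.957  99.376] [ 0.138 -0.135  0.057]
[294.909 252.947]
```

View pics/o2.png

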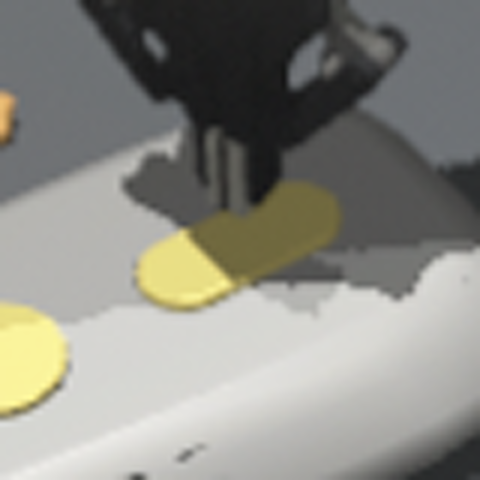

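The side crop shows the tips at (237,208), just above the patch's middle at (239,245), with no contact. I'll hold for about 2.8 s with four still calls.

>>> {"fn": "jog_arm", "kwargs": {
  "commands": [
    {"x": 0,"y": 0,"z": 0,"wx": 0,"wy": 0,"wz": 0,"grip": 0},
    {"x": 0,"y": 0,"z": 0,"wx": 0,"wy": 0,"wz": 0,"grip": 0},
    {"x": 0,"y": 0,"z": 0,"wx": 0,"wy": 0,"wz": 0,"grip": 0},
    {"x": 0,"y": 0,"z": 0,"wx": 0,"wy": 0,"wz": 0,"grip": 0},
    {"x": 0,"y": 0,"z": 0,"wx": 0,"wy": 0,"wz": 0,"grip": 0},
    {"x": 0,"y": 0,"z": 0,"wx": 0,"wy": 0,"wz": 0,"grip": 0},
    {"x": 0,"y": 0,"z": 0,"wx": 0,"wy": 0,"wz": 0,"grip": 0},
    {"x": 0,"y": 0,"z": 0,"wx": 0,"wy": 0,"wz": 0,"grip": 0}
  ]
}}

```text
t: 8.45
position: [450.3, 191.9, 99.1]
tcp_rot: [0.697, 0.117, 0.697, -0.117]
wrist_force: [-0.6, 1.1, -0.2]
width: -0.3
```

>>> {"fn": "jog_arm", "kwargs": {
  "commands": [
    {"x": 0,"y": 0,"z": 0,"wx": 0,"wy": 0,"wz": 0,"grip": 0},
    {"x": 0,"y": 0,"z": 0,"wx": 0,"wy": 0,"wz": 0,"grip": 0},
    {"x": 0,"y": 0,"z": 0,"wx": 0,"wy": 0,"wz": 0,"grip": 0},
    {"x": 0,"y": 0,"z": 0,"wx": 0,"wy": 0,"wz": 0,"grip": 0},
    {"x": 0,"y": 0,"z": 0,"wx": 0,"wy": 0,"wz": 0,"grip": 0},
    {"x": 0,"y": 0,"z": 0,"wx": 0,"wy": 0,"wz": 0,"grip": 0},
    {"x": 0,"y": 0,"z": 0,"wx": 0,"wy": 0,"wz": 0,"grip": 0},
    {"x": 0,"y": 0,"z": 0,"wx": 0,"wy": 0,"wz": 0,"grip": 0}
  ]
}}

```text
t: 9.25
position: [450.3, 191.9, 99.1]
tcp_rot: [0.697, 0.117, 0.697, -0.117]
wrist_force: [0.4, 1.0, 0.7]
width: -0.3
```

>>> {"fn": "jog_arm", "kwargs": {
  "commands": [
    {"x": 0,"y": 0,"z": 0,"wx": 0,"wy": 0,"wz": 0,"grip": 0},
    {"x": 0,"y": 0,"z": 0,"wx": 0,"wy": 0,"wz": 0,"grip": 0},
    {"x": 0,"y": 0,"z": 0,"wx": 0,"wy": 0,"wz": 0,"grip": 0},
    {"x": 0,"y": 0,"z": 0,"wx": 0,"wy": 0,"wz": 0,"grip": 0},
    {"x": 0,"y": 0,"z": 0,"wx": 0,"wy": 0,"wz": 0,"grip": 0},
    {"x": 0,"y": 0,"z": 0,"wx": 0,"wy": 0,"wz": 0,"grip": 0},
    {"x": 0,"y": 0,"z": 0,"wx": 0,"wy": 0,"wz": 0,"grip": 0},
    {"x": 0,"y": 0,"z": 0,"wx": 0,"wy": 0,"wz": 0,"grip": 0}
  ]
}}

```text
t: 10.05
position: [450.3, 191.9, 99.1]
tcp_rot: [0.697, 0.117, 0.697, -0.117]
wrist_force: [0.2, -0.6, -0.2]
width: -0.2
```

>>> {"fn": "jog_arm", "kwargs": {
  "commands": [
    {"x": 0,"y": 0,"z": 0,"wx": 0,"wy": 0,"wz": 0,"grip": 0},
    {"x": 0,"y": 0,"z": 0,"wx": 0,"wy": 0,"wz": 0,"grip": 0},
    {"x": -4,"y": 0,"z": 0,"wx": 0,"wy": 0,"wz": 0,"grip": 0},
    {"x": -8,"y": 0,"z": 0,"wx": 0,"wy": 0,"wz": 0,"grip": 0},
    {"x": -8,"y": 0,"z": 0,"wx": 0,"wy": 0,"wz": 0,"grip": 0},
    {"x": -8,"y": 0,"z": 0,"wx": 0,"wy": 0,"wz": 0,"grip": 0}
  ]
}}

```text
t: 10.65
position: [450.8, 192.1, 179.9]
tcp_rot: [0.698, 0.117, 0.697, -0.117]
wrist_force: [0.4, -1.1, -0.4]
width: 0.4
```

```bash
python3 -c "
from tg import *
s=r.sense();print(s['position'],s['t'],s['joint_pos'],tool([425.5,-186.5,170]))"
```

```text
[450.802 192.095 179.929] 10.65 [ 0.403 -0.071 -0.083  1.558 -0.     2.306] [  0.962 -36.618   9.947]
```

>>> {"fn": "jog_arm", "kwargs": {
  "commands": [
    {"x": 0,"y": -36.6,"z": 9.9,"wx": 0,"wy": 0,"wz": 0,"grip": 0},
    {"x": 0,"y": -36.6,"z": 9.9,"wx": 0,"wy": 0,"wz": 0,"grip": 0},
    {"x": 0,"y": -36.6,"z": 9.9,"wx": 0,"wy": 0,"wz": 0,"grip": 0},
    {"x": 0,"y": -36.6,"z": 9.9,"wx": 0,"wy": 0,"wz": 0,"grip": 0},
    {"x": 0,"y": -36.6,"z": 9.9,"wx": 0,"wy": 0,"wz": 0,"grip": 0},
    {"x": 0,"y": -36.6,"z": 9.9,"wx": 0,"wy": 0,"wz": 0,"grip": 0},
    {"x": 0,"y": -36.6,"z": 9.9,"wx": 0,"wy": 0,"wz": 0,"grip": 0},
    {"x": 0,"y": -36.6,"z": 9.9,"wx": 0,"wy": 0,"wz": 0,"grip": 0}
  ]
}}

```text
t: 11.45
position: [423.3, -189.2, 177.6]
tcp_rot: [0.697, 0.118, 0.698, -0.118]
wrist_force: [-0.0, 0.4, -0.1]
width: 0.2
```

>>> {"fn": "jog_arm", "kwargs": {
  "commands": [
    {"x": 0,"y": 0,"z": 0,"wx": 0,"wy": 0,"wz": 0,"grip": 0},
    {"x": 0,"y": 0,"z": 0,"wx": 0,"wy": 0,"wz": 0,"grip": 0}
  ]
}}

```text
t: 11.65
position: [423.9, -186.6, 177.8]
tcp_rot: [0.696, 0.118, 0.698, -0.117]
wrist_force: [-1.1, 1.0, -0.3]
width: 0.2
```

```bash
python3 -c "
from tg import *
s=r.sense();print(s['position'],s['t'],s['joint_pos'],tool([425.5,-186.5,74]))"
```

```text
[ 423.901 -186.565  177.807] 11.65 [-0.415 -0.131 -0.142  1.563  0.     1.49 ] [10.38   0.055  0.173]
```

>>> {"fn": "jog_arm", "kwargs": {
  "commands": [
    {"x": 4,"y": 0.1,"z": 0.1,"wx": 0,"wy": 0,"wz": 0,"grip": 0},
    {"x": 7,"y": 0.1,"z": 0.1,"wx": 0,"wy": 0,"wz": 0,"grip": 0},
    {"x": 9,"y": 0.1,"z": 0.1,"wx": 0,"wy": 0,"wz": 0,"grip": 0},
    {"x": 10,"y": 0.1,"z": 0.1,"wx": 0,"wy": 0,"wz": 0,"grip": 0},
    {"x": 10.3,"y": 0.1,"z": 0.1,"wx": 0,"wy": 0,"wz": 0,"grip": 0},
    {"x": 10.3,"y": 0.1,"z": 0.1,"wx": 0,"wy": 0,"wz": 0,"grip": 0},
    {"x": 10.3,"y": 0.1,"z": 0.1,"wx": 0,"wy": 0,"wz": 0,"grip": 0},
    {"x": 10.3,"y": 0.1,"z": 0.1,"wx": 0,"wy": 0,"wz": 0,"grip": 0}
  ]
}}

```text
t: 12.45
position: [426.4, -185.9, 77.1]
tcp_rot: [0.698, 0.117, 0.697, -0.117]
wrist_force: [0.2, 0.1, 0.5]
width: 0.3
```

```bash
python3 - <<'E'
from tg import *
s=r.sense();print(s["position"],s["t"],tool([425.5,-186.5,74]))
cr=[]
for n,(x,y) in(("top",(368,190)),("side",(329,180))):
    p=eyes.capture(n); print(proj(p,s["position"]),proj(p,[425.5,-186.5,53]))
    cr.append(cv2.resize(p["pixels"][y-40:y+40,x-40:x+40],(400,400),interpolation=cv2.INTER_CUBIC))
cv2.imwrite("pics/p.png",np.hstack(cr))
E
```

```text
[ 426.403 -185.921   77.148] 12.45 [ 0.315 -0.084 -0.067]
[369.423 189.154] [368.59  189.769]
[330.036 169.031] [330.279 176.012]
```

View pics/p.png

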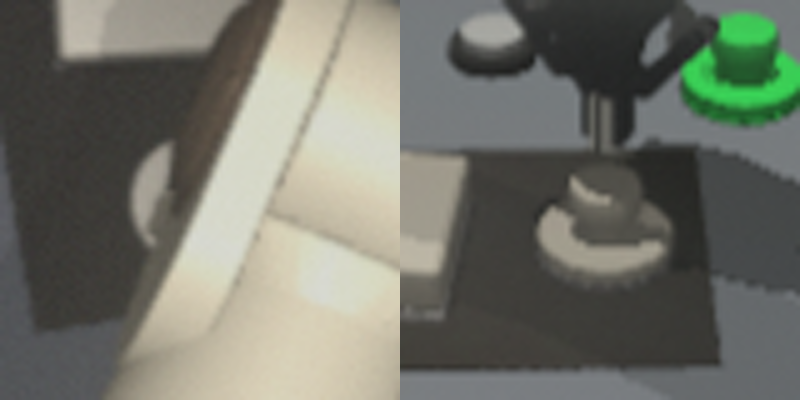

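The tips (crop (602,152)) stand centred about 24 mm over the grey pad's knob (606,185), with no contact. I'll trim 2 mm down and hold.

>>> {"fn": "jog_arm", "kwargs": {
  "commands": [
    {"x": 0.2,"y": 0,"z": 0,"wx": 0,"wy": 0,"wz": 0,"grip": 0},
    {"x": 0.2,"y": 0,"z": 0,"wx": 0,"wy": 0,"wz": 0,"grip": 0},
    {"x": 0.2,"y": 0,"z": 0,"wx": 0,"wy": 0,"wz": 0,"grip": 0},
    {"x": 0.2,"y": 0,"z": 0,"wx": 0,"wy": 0,"wz": 0,"grip": 0},
    {"x": 0.2,"y": 0,"z": 0,"wx": 0,"wy": 0,"wz": 0,"grip": 0},
    {"x": 0.2,"y": 0,"z": 0,"wx": 0,"wy": 0,"wz": 0,"grip": 0},
    {"x": 0.2,"y": 0,"z": 0,"wx": 0,"wy": 0,"wz": 0,"grip": 0},
    {"x": 0.2,"y": 0,"z": 0,"wx": 0,"wy": 0,"wz": 0,"grip": 0}
  ]
}}

```text
t: 13.35
position: [425.8, -185.8, 74.1]
tcp_rot: [0.697, 0.117, 0.697, -0.117]
wrist_force: [-0.0, -0.4, 0.7]
width: -0.3
```

>>> {"fn": "jog_arm", "kwargs": {
  "commands": [
    {"x": 0,"y": 0,"z": 0,"wx": 0,"wy": 0,"wz": 0,"grip": 0},
    {"x": 0,"y": 0,"z": 0,"wx": 0,"wy": 0,"wz": 0,"grip": 0},
    {"x": 0,"y": 0,"z": 0,"wx": 0,"wy": 0,"wz": 0,"grip": 0},
    {"x": 0,"y": 0,"z": 0,"wx": 0,"wy": 0,"wz": 0,"grip": 0},
    {"x": 0,"y": 0,"z": 0,"wx": 0,"wy": 0,"wz": 0,"grip": 0},
    {"x": 0,"y": 0,"z": 0,"wx": 0,"wy": 0,"wz": 0,"grip": 0},
    {"x": 0,"y": 0,"z": 0,"wx": 0,"wy": 0,"wz": 0,"grip": 0},
    {"x": 0,"y": 0,"z": 0,"wx": 0,"wy": 0,"wz": 0,"grip": 0}
  ]
}}

```text
t: 14.15
position: [425.9, -185.8, 74.1]
tcp_rot: [0.697, 0.117, 0.697, -0.117]
wrist_force: [0.2, 0.3, 0.0]
width: 0.1
```

>>> {"fn": "jog_arm", "kwargs": {
  "commands": [
    {"x": 0,"y": 0,"z": 0,"wx": 0,"wy": 0,"wz": 0,"grip": 0},
    {"x": 0,"y": 0,"z": 0,"wx": 0,"wy": 0,"wz": 0,"grip": 0},
    {"x": 0,"y": 0,"z": 0,"wx": 0,"wy": 0,"wz": 0,"grip": 0},
    {"x": 0,"y": 0,"z": 0,"wx": 0,"wy": 0,"wz": 0,"grip": 0},
    {"x": 0,"y": 0,"z": 0,"wx": 0,"wy": 0,"wz": 0,"grip": 0},
    {"x": 0,"y": 0,"z": 0,"wx": 0,"wy": 0,"wz": 0,"grip": 0},
    {"x": 0,"y": 0,"z": 0,"wx": 0,"wy": 0,"wz": 0,"grip": 0},
    {"x": 0,"y": 0,"z": 0,"wx": 0,"wy": 0,"wz": 0,"grip": 0}
  ]
}}

```text
t: 14.95
position: [425.9, -185.8, 74.1]
tcp_rot: [0.697, 0.117, 0.697, -0.117]
wrist_force: [0.0, -0.3, -0.9]
width: -0.1
```

>>> {"fn": "jog_arm", "kwargs": {
  "commands": [
    {"x": 0,"y": 0,"z": 0,"wx": 0,"wy": 0,"wz": 0,"grip": 0},
    {"x": 0,"y": 0,"z": 0,"wx": 0,"wy": 0,"wz": 0,"grip": 0},
    {"x": 0,"y": 0,"z": 0,"wx": 0,"wy": 0,"wz": 0,"grip": 0},
    {"x": 0,"y": 0,"z": 0,"wx": 0,"wy": 0,"wz": 0,"grip": 0},
    {"x": 0,"y": 0,"z": 0,"wx": 0,"wy": 0,"wz": 0,"grip": 0},
    {"x": 0,"y": 0,"z": 0,"wx": 0,"wy": 0,"wz": 0,"grip": 0},
    {"x": 0,"y": 0,"z": 0,"wx": 0,"wy": 0,"wz": 0,"grip": 0},
    {"x": 0,"y": 0,"z": 0,"wx": 0,"wy": 0,"wz": 0,"grip": 0}
  ]
}}

```text
t: 15.75
position: [425.9, -185.8, 74.1]
tcp_rot: [0.697, 0.117, 0.697, -0.117]
wrist_force: [-0.9, -1.1, -0.8]
width: -0.0
```

```bash
python3 -c "
from tg import *
s=r.sense();print(s['position'],s['t'],s['wrist_force']); print(r.hand_in())"
```

```text
[ 425.876 -185.805   74.141] 15.75 [-0.908 -1.14  -0.77 ]
the job is handed in; nothing more can be done
None
```

The job is done and handed in at 15.75 s; the system reports no verdict.

- **Call button:** I pressed it to its hard stop with the fingers shut. The fingertips reached 15.9 mm, against a top I put at about 22 mm, and the force rose to about 15 N.
- **Oval patch:** I held the fingertips about 21 mm above its middle for at least 2.4 s without moving.
- **Grey knobbed pad:** I held about 21 mm above the knob for at least 2.4 s. The arm was still pointing there at hand-in.

**Last checks:** wrist force was about zero at both pointing positions, and the close-up pictures showed the tips centred and clear of both things.

**Disagreements:** My two-view heights came out 3–4 mm below the stated ones (oval 74 against 78, pad 50 against 53). I used the stated heights for pointing; they fitted the button's hard stop, which I had corrected the same way. The networks also scored the green pads as the pad and were several pixels off on the tops, so I took the final pixel positions from the enlarged crops.

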